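# Unclip the air nozzle and clip it into the air stand

### The job

The air nozzle is clipped into its storage holder and is needed on the air stand. Squeeze its release button in and keep it held while you pull the nozzle straight up out of the holder, without tugging on the catch; then lower it into the empty socket of the air stand with its button still held in, press it firmly but not hard down on the stop inside for a moment (a dozen newtons is right, 30 is too much), and let go so that the button springs out and the catch locks it. Leave the other things on the bench where they are.

Things in the scene. Friction and masses are not known exactly. Their poses are not given: they have to be found in the camera images.
- nozzle: The air nozzle, 102 mm tall, 0.15 kg, upright in the storage holder at first. Origin at the centre of its foot, z up, x away from its release button. From the foot up: rectangular steel shank 22 mm (x) by 24 mm (y), 50 mm long; grey head 30 x 30 mm up to 88 mm; short brass tip, 18 mm across, up to 102 mm.
- nozzle_mid (a point): Where to grasp: on the nozzle's axis at the height of the button's centre, 72 mm above the foot; axes as the nozzle's. The button (black, 10 mm wide, 14 mm high) stands 5.5 mm out of the head's -x face. A grasp along the nozzle's x (35.5 mm wide, 30 mm squeezed) presses it flush with one finger.
- release (a joint): Travel of the nozzle's release button: 0 = out (locked), 0.0055 m = flush with the head. Pressed flush (about 8 N) it draws in the catch, a tooth on the shank's -x face, 4.5 mm proud, 6 to 12 mm above the foot. It springs back when let go.
- holder: Storage holder, fixed to the bench: rectangular grey plate 72 x 104 mm, 10 mm thick, four screws, with a steel socket block on top; origin at the centre of its underside, x pointing away from the side with the window for the catch, where the nozzle's button is.
- holder_mouth (a point): Centre of the storage holder's socket mouth, 36 mm above the bench, axes as the holder's. The socket is 26 mm deep; the lip over the catch is 13 mm high, so the button must be held in until the nozzle has risen at least 15 mm.
- stand: Air stand, fixed to the bench: round dark flange 96 mm across, aluminium socket block on top, brass air fitting on its far (+x) side and a black thumbwheel on its +y side; origin at the centre of its underside, x pointing away from the side with the window for the catch.
- stand_mouth (a point): Centre of the air stand's socket mouth, 54 mm above the bench, axes as the stand's. Hole 23.6 mm (x) by 25.6 mm (y), 3 mm chamfer; the nozzle fits with its x along the stand's x (button on the window's side). Inside is a rigid stop, its height unmeasured: 26 to 42 mm below the mouth. The catch locks at any of these depths.
- casting_by: Loose white casting 51 x 55 x 42 mm standing between the work places; origin at the centre of its underside. Leave it alone.
- stator_by: Loose stator ring 58 x 58 x 31 mm, behind the work; origin at the centre of its underside. Leave it alone.
- glue_by: Loose red bottle with a white cone cap, 38 mm across, 108 mm tall, behind the work; origin at the centre of its underside. Leave it alone.
- hexkey_by: Loose hex key, 34 x 104 x 7 mm, lying behind the work; origin at the centre of its underside. Leave it alone.
There are look-alikes about, which are no part of the job. Leave any green or orange look-alike of the nozzle alone.

How it is judged:
By the outcome, as a careful person would: the job done as asked, in the order asked, and still so for the second after the job is handed in, with the robot touching nothing.
It also fails if it takes over 48 s, if anything falls off the work surface, if the arm or the gripper's body presses on something with over 40 N, if the wrist force passes 120 N, or if a joint passes its speed limit or range.

### The arm

A 7-joint arm with a two-finger parallel gripper is mounted at the origin on a cart in front of the work surface, level with it; the furniture and walls round the work are solid. World frame = base frame: x ahead of the robot, y to its left, z up, the work surface at z = 0. Lengths are in m, angles in rad, forces in N, time in s.
With the tool pointing down it reaches from about 0.425 to 0.875 m from the base axis. Payload 4.7 kg.
Tool frame: the origin (TCP) lies on the centre line of the jaws, within the pads' length; the fingertips stand 8 mm ahead of it and the grasp point (between the pads) lies 11 mm behind it; z points along the fingers, y is the direction in which the jaws open and shut (so a half turn about z gives the same grasp; the last joint's range is limited). The gripper opens to 87 mm and grips with 3 to 60 N. Pads are 19 mm wide; open, the fingers measure 117 mm over their backs; the gripper's body (75 mm by 190 mm) begins 51 mm behind the grasp point.
Start: joints at [-1.293, 0.321, -0.07, 1.45, 0.023, 1.371, -0.057], TCP at [0.17, 0.628, 0.231] pointing down, gripper open.
Joint ranges: [-2.86, 2.86], [-0.3, 2.09], [-1.38, 1.24], [0.06, 2.45], [-1.56, 4.7], [0.09, 2.05], [-2.69, 2.69]. Speed limits (rad/s): [2.57, 2.57, 3.14, 3.14, 3.14, 3.14, 3.14].

### API

Orientations are given as a rotation vector (axis times angle).
In Python, from bench import status, optics, order gives the robot as it stands.
- The arm moves only by the tool step_arm, never from a script. Its argument "rows" is a list of rows, each a list of 3 entries, a list of its own where there are three numbers: the turn, a rotation vector about the tool's x, y, z in degrees, then the shift along the tool's x, y, z in mm, then the finger opening in mm, from 0 to 87. A call has 1 to 12 rows; each row shifts and turns the pose as measured when the row begins, along the tool's axes as they then stand; what a row does not reach is not made up. A row lasts 1/12 s, in which the tool goes at most 41.7 mm and 7.16 degrees, less where a joint would pass 70% of its speed; a pose out of reach is approached as far as the arm can. A call is refused whole if a number of a shift passes 41.7 or a number of a turn 7.16, either way. A call with a gripper value outside its range is refused whole. The fingers move at their own pace and stop on an object; "grip_force" is the grip in N (left out, the last holds). Time passes only in rows, so rows that do not move let the fingers close. It gives the time, the measured TCP pose, the force and the opening at its end, in the units of the state.
- status.get_state(): the state, without advancing time (a new reading comes with each control period).
- optics.get_image(name): name is "scene" or "side" or "wrist"; returns a dict with "frame" (420x560x3 uint8, red, green, blue), "range_z" (420x560 float32, m along the optical axis (not along the pixel's ray), 0 where there is no reading), "K" (3x3 intrinsics, pixels), "R" (3x3) and "t" (3): a world point X has camera coordinates R X + t. Camera axes: x right, y down, z forward; pixel columns grow to the right and rows downward; lengths in m; the calibration is good to about 2 mm. A picture is of the moment at which its call begins.
- order.close_job(): hands the job in, once; it reports no verdict.
The state is a dict: "time": time; "joint_positions": joint angles; "qd": joint speeds; "joint_torque": joint torques, N m; "position": TCP position; "tool_rot": TCP orientation; "ft_force": force on the tool from outside, world axes, zero at the start; "torque": the same for the moment, N m; "grip_width": opening from 0.0 (shut) to 1.0 (fully open).
Only numpy, scipy, OpenCV 4.12 (cv2) and the standard library are available. Lean on these libraries where they do the work, as an engineer would, in place of code of your own. Each camera call takes 0.05 s, during which the arm holds its last target.

## Working session

There is one attempt and no reset: what is moved stays moved. The work goes in short steps, Python scripts to look and compute and a tool call to move; the robot and the scene stay as the last step left them, time stands still between calls to the robot, and variables do not carry over. Pictures are saved under pics/ and viewed, and the job is handed in when it is done.

Besides the shell and the picture viewer there is one more tool, called as name(argument=value, ...) on one line, values as JSON. step_arm: Moves the arm, as the interface text tells. Its arguments: {"type":"object","properties":{"rows":{"type":"array"},"grip_force":{"type":"number"}},"required":["rows"]}

```bash
mkdir -p pics; ls
cat > h.py <<'E'
import numpy as np, cv2
from bench import status, optics, order
def grab(n,tag):
    d=optics.get_image(n); cv2.imwrite(f'pics/{tag}.png',d['frame'][:,:,::-1]); np.savez(f'pics/{tag}.npz',**d); return d
def load(tag): return dict(np.load(f'pics/{tag}.npz'))
def world(d):
    z=d['range_z'];v,u=np.indices(z.shape);K=d['K']
    c=np.stack([(u-K[0,2])/K[0,0]*z,(v-K[1,2])/K[1,1]*z,z],-1)
    w=(c-d['t'])@d['R']; w[z==0]=np.nan; return w
def proj(d,X):
    c=d['R']@np.array(X)+d['t'];p=d['K']@c;return p[:2]/p[2]
E
python3 - <<'E'
from h import *
for n in ['scene','side','wrist']:
    d=grab(n,n+'0'); print(n,-d['R'].T@d['t'])
print(status.get_state())
E
```

```text
pics
scene [ 0.14825102 -0.8037188   0.61793576]
side [ 0.48205196 -0.95146051  0.62361947]
wrist [0.09467774 0.646847   0.38227222]
{'time': 0.15, 'joint_positions': array([-1.29288298,  0.32163579, -0.07007819,  1.45138556,  0.02260094,
        1.37082908, -0.05689505]), 'qd': array([-8.86630949e-05, -2.91156316e-03, -6.75200082e-04, -3.64328833e-03,
       -7.07610641e-04, -1.25719747e-03, -1.06405077e-04]), 'joint_torque': array([ 4.15485729e-04, -4.91796899e+01, -4.04319651e-01, -3.12876606e+01,
       -6.39019255e-02,  4.04846377e-02,  1.10500469e-04]), 'position': array([0.16943768, 0.62709961, 0.22972834]), 'tool_rot': array([-4.13146752e-01, -3.11420310e+00,  2.30559041e-03]), 'ft_force': array([ 0.0739741 ,  0.14589514, -0.30633683]), 'torque': array([ 0.01945577,  0.01042926, -0.01215249]), 'grip_width': 0.998266082789441}
```

View pics/scene0.png

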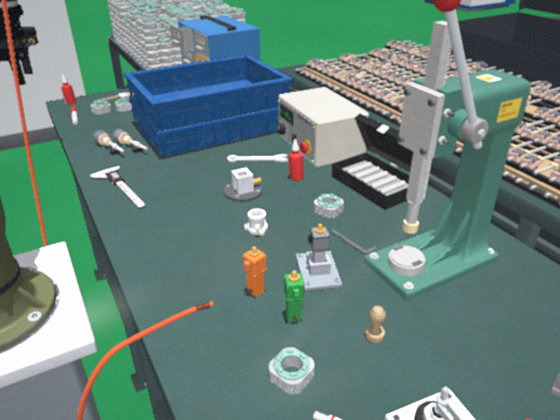

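View pics/side0.png

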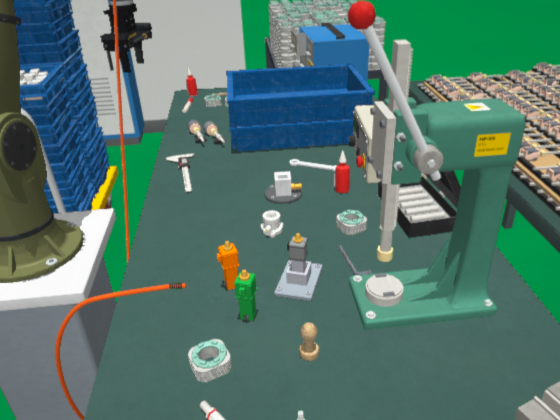

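View pics/wrist0.png

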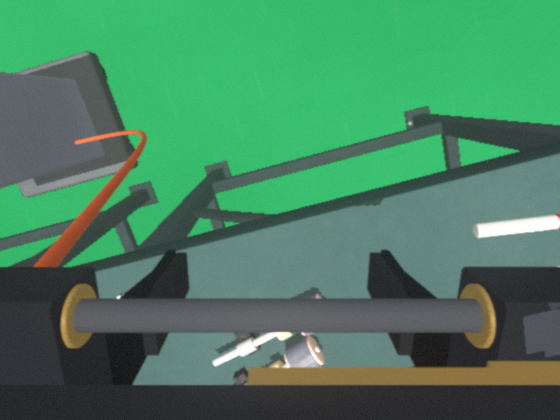

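The scene view shows three nozzle-like things: grey at (319,240) in a grey plate holder, orange at (255,272) and green at (293,297). The grey one in the rectangular holder matches the description. The stand, with its round dark flange and brass fitting, is at (242,183). I'll confirm this in an enlarged crop and measure.

Run:
```python
from h import *
s=load('scene0');a=s['frame'][:,:,::-1]
b=load('side0');e=b['frame'][:,:,::-1]
c=np.hstack([cv2.resize(a[215:295,280:360],(400,400),interpolation=2),cv2.resize(e[225:305,260:340],(400,400),interpolation=2)])
cv2.imwrite('pics/crop1.png',c)
c=np.hstack([cv2.resize(a[150:220,210:280],(400,400),interpolation=2),cv2.resize(e[160:230,250:320],(400,400),interpolation=2)])
cv2.imwrite('pics/crop2.png',c)
for n,d in (('s',s),('b',b)):
    w=world(d)
    for X0,zr,lab in (((0,0),0,''),):
        pass
    P=w.reshape(-1,3)
    ref=w[240,319] if n=='s' else w[250,297]
    ref2=w[183,242] if n=='s' else w[184,283]
    print(n,ref,ref2)
    for r,lab,bands in ((ref,'noz',[(.004,.014),(.03,.04),(.062,.095),(.09,.099),(.1,.118)]),(ref2,'stand',[(.004,.02),(.045,.06),(.051,.057)])):
        for lo,hi in bands:
            m=(np.hypot(P[:,0]-r[0],P[:,1]-r[1])<.07)&(P[:,2]>lo)&(P[:,2]<hi)
            if m.sum(): print(lab,lo,hi,m.sum(),P[m].min(0).round(4),P[m].max(0).round(4),P[m].mean(0).round(4))
```

```text
s [ 0.55746996 -0.20706004  0.08858822] [0.56056318 0.13738393 0.03748278]
noz 0.004 0.014 819 [ 0.5152 -0.2552  0.004 ] [ 0.6216 -0.1387  0.014 ] [ 0.5571 -0.2113  0.0104]
noz 0.03 0.04 227 [ 0.5408 -0.2211  0.03  ] [ 0.5892 -0.1684  0.04  ] [ 0.5614 -0.2014  0.0357]
noz 0.062 0.095 275 [ 0.5461 -0.2144  0.0621] [ 0.5763 -0.183   0.0948] [ 0.5589 -0.2042  0.0798]
noz 0.09 0.099 128 [ 0.5469 -0.2131  0.0901] [ 0.5854 -0.1761  0.099 ] [ 0.5617 -0.2002  0.0959]
noz 0.1 0.118 67 [ 0.5583 -0.2034  0.1   ] [ 0.5751 -0.1809  0.1138] [ 0.565  -0.1966  0.1052]
stand 0.004 0.02 478 [0.4981 0.0942 0.004 ] [0.6215 0.201  0.0199] [0.5624 0.1418 0.01  ]
stand 0.045 0.06 193 [0.55   0.1328 0.0453] [0.591  0.1812 0.0578] [0.5696 0.155  0.0521]
stand 0.051 0.057 119 [0.5507 0.1328 0.051 ] [0.591  0.1812 0.0568] [0.5704 0.1554 0.0544]
b [ 0.56366187 -0.20856184  0.08449861] [0.57110405 0.13680066 0.03893373]
noz 0.004 0.014 840 [ 0.5155 -0.2575  0.004 ] [ 0.6161 -0.1404  0.0139] [ 0.5644 -0.2145  0.0086]
noz 0.03 0.04 214 [ 0.5414 -0.2234  0.0302] [ 0.5914 -0.1715  0.0399] [ 0.5659 -0.2038  0.034 ]
noz 0.062 0.095 301 [ 0.5465 -0.2184  0.062 ] [ 0.5853 -0.1762  0.095 ] [ 0.5647 -0.2063  0.0791]
noz 0.09 0.099 144 [ 0.5476 -0.2153  0.0901] [ 0.5853 -0.1762  0.099 ] [ 0.5659 -0.2027  0.095 ]
noz 0.1 0.118 47 [ 0.5585 -0.2053  0.1002] [ 0.5751 -0.1893  0.1117] [ 0.5666 -0.1982  0.1045]
stand 0.004 0.02 408 [0.5235 0.1041 0.0041] [0.6178 0.197  0.02  ] [0.5688 0.1401 0.0081]
stand 0.045 0.06 137 [0.5512 0.1292 0.045 ] [0.5908 0.1786 0.0549] [0.5711 0.1523 0.0503]
stand 0.051 0.057 70 [0.5516 0.1293 0.051 ] [0.5908 0.1785 0.0549] [0.5704 0.1536 0.0523]
```

View pics/crop1.png

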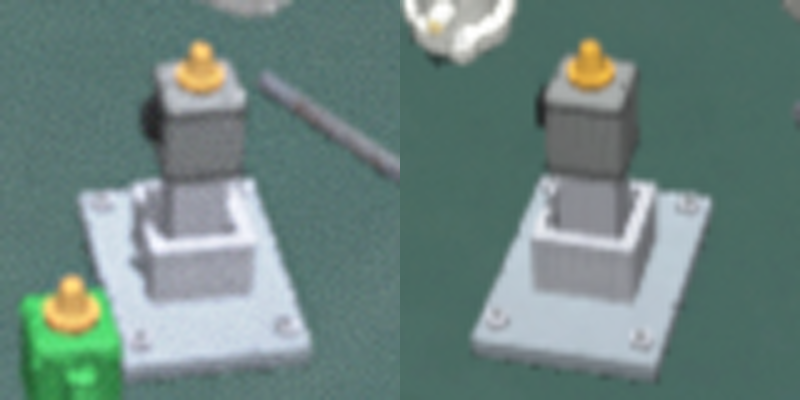

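View pics/crop2.png

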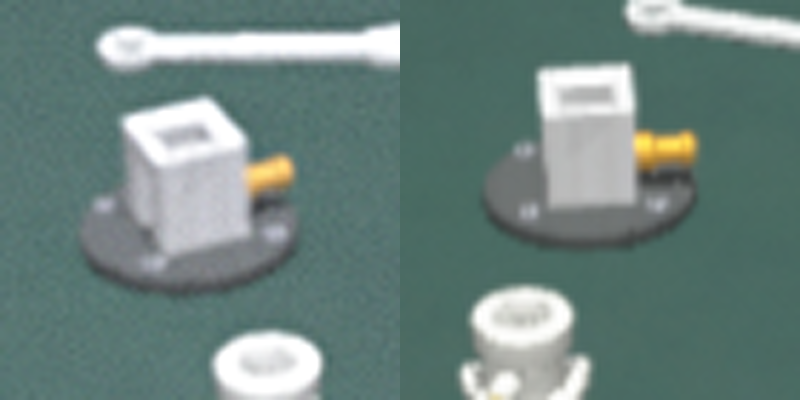

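Run:
```python
from h import *
from scipy.spatial.transform import Rotation as Ro
for n in ('scene0','side0'):
    d=load(n);w=world(d);P=w.reshape(-1,3)
    def rect(c,r,lo,hi):
        m=(np.hypot(P[:,0]-c[0],P[:,1]-c[1])<r)&(P[:,2]>lo)&(P[:,2]<hi)
        print(n,lo,hi,m.sum(),cv2.minAreaRect((P[m,:2]*1000).astype(np.float32)))
    rect((.565,-.198),.075,.006,.0125); rect((.565,-.198),.04,.033,.039); rect((.565,-.198),.03,.094,.1)
    rect((.570,.155),.06,.051,.057); 
    for c in ((.566,-.198),(.57,.155)):
        m=(abs(P[:,0]-c[0])<.16)&(abs(P[:,1]-c[1])<.16)&(P[:,2]>.1)
        Q=P[m]
        H={}
        for p in Q:
            k=(round(p[0]/.04)*4,round(p[1]/.04)*4); H[k]=max(H.get(k,0),round(p[2],3))
        print(c,H)
    m=(P[:,2]>.12)&(P[:,0]>.15)&(P[:,0]<.7)&(P[:,1]<.9)&(P[:,1]>-.4)
    H={}
    for p in P[m]:
        k=(int(p[0]//.1),int(p[1]//.1)); H[k]=max(H.get(k,0),round(float(p[2]),2))
    print(H)
d=load('wrist0')
s=status.get_state();Rt=Ro.from_rotvec(s['tool_rot']).as_matrix()
c=-d['R'].T@d['t'];print('cam in tool',Rt.T@(c-s['position']),'axes\n',Rt.T@d['R'].T, d['K'][0])
print(Rt)
```

```text
scene0 0.006 0.0125 741 ((566.8382568359375, -195.26109313964844), (106.53227996826172, 72.3714370727539), 68.70289611816406)
scene0 0.033 0.039 188 ((566.3834838867188, -195.16896057128906), (47.27622985839844, 39.899539947509766), 69.45978546142578)
scene0 0.094 0.1 122 ((566.1445922851562, -195.130126953125), (30.65933609008789, 31.03871726989746), 65.5802993774414)
scene0 0.051 0.057 119 ((570.4462890625, 156.52493286132812), (47.70491409301758, 40.11159896850586), 87.24103546142578)
(0.566, -0.198) {(60, -36): np.float64(0.516), (64, -36): np.float64(0.514), (72, -28): np.float64(0.469), (68, -28): np.float64(0.469), (68, -36): np.float64(0.472), (72, -24): np.float64(0.379), (68, -24): np.float64(0.379), (72, -32): np.float64(0.379), (68, -32): np.float64(0.379), (72, -36): np.float64(0.392), (56, -20): np.float64(0.114), (44, -20): np.float64(0.104), (48, -28): np.float64(0.104)}
(0.57, 0.155) {(72, 16): np.float64(0.109)}
{(1, 5): 0.43, (1, 6): 0.42, (6, -4): 0.52, (2, 6): 0.4, (6, -3): 0.47, (1, 7): 0.34, (2, 7): 0.34, (6, 7): 0.17, (5, 7): 0.17, (4, 7): 0.17, (4, 6): 0.17, 
[... 900 characters left out ...]
(0.101), (48, -28): np.float64(0.102)}
(0.57, 0.155) {(72, 16): np.float64(0.106)}
{(1, 5): 0.42, (1, 6): 0.41, (2, 6): 0.41, (6, -4): 0.53, (1, 7): 0.33, (2, 7): 0.33, (6, -3): 0.47, (6, 7): 0.17, (5, 7): 0.17, (4, 7): 0.17, (4, 6): 0.17, (4, 5): 0.17, (4, 4): 0.17, (6, 4): 0.17, (5, 4): 0.17}
cam in tool [ 0.07730901 -0.00065276 -0.1525501 ] axes
 [[ 3.41831621e-04 -9.57867248e-01 -2.87211104e-01]
 [ 9.99998358e-01  8.38486718e-04 -1.60623284e-03]
 [ 1.77938052e-03 -2.87210083e-01  9.57865962e-01]] [368.64619621   0.         277.7950832 ]
[[-9.65408650e-01  2.60741350e-01 -2.95264638e-04]
 [ 2.60741501e-01  9.65407578e-01 -1.44152149e-03]
 [-9.08135402e-05 -1.46864506e-03 -9.99998917e-01]]
```

Run:
```python
from h import *
for n in ('scene0','side0'):
    P=world(load(n)).reshape(-1,3)
    a=np.radians(-21.2);ex=np.array([np.cos(a),np.sin(a)]);ey=np.array([-ex[1],ex[0]])
    for c,lab,a in (((.567,-.196),'noz',-21.2),((.5705,.155),'stand',-2.6)):
        a=np.radians(a);ex=np.array([np.cos(a),np.sin(a)]);ey=np.array([-ex[1],ex[0]])
        q=P[:,:2]-c;u=q@ex;v=q@ey
        for lo,hi in ((.05,.13),(.13,.2),(.2,.35),(.35,.6)):
            m=(P[:,2]>lo)&(P[:,2]<hi)&(abs(u)<.2)&(abs(v)<.12)&((abs(u)>.025)|(abs(v)>.025))
            if m.any():
                H={}
                for x,y,z in zip(u[m],v[m],P[m,2]):
                    k=(int(x//.02)*2,int(y//.02)*2);H[k]=H.get(k,0)+1
                print(n,lab,lo,hi,{k:v for k,v in H.items() if v>1})
```

```text
scene0 noz 0.05 0.13 {(14, -4): 107, (14, -2): 2, (16, -4): 45, (14, -6): 10, (16, -6): 14, (-14, -4): 48, (-14, -6): 251, (-12, -4): 24, (-16, -4): 28, (-12, -6): 124, (-16, -6): 36, (-8, -12): 122, (-6, -10): 5, (-8, -10): 2, (-6, -12): 31, (-10, -10): 5, (-10, -12): 44}
scene0 noz 0.13 0.2 {(14, -4): 289, (14, -2): 4, (16, -4): 170, (14, -6): 28, (16, -6): 4}
scene0 noz 0.2 0.35 {(12, -2): 347, (12, -4): 450, (18, -6): 264, (14, -6): 438, (12, -6): 82, (16, -6): 126, (16, -8): 365, (14, -8): 496, (18, -8): 319, (18, -10): 210, (14, -4): 320, (14, -2): 8, (16, -4): 193}
scene0 noz 0.35 0.6 {(8, -12): 2, (10, -12): 31, (12, -12): 269, (14, -2): 69, (14, -4): 794, (16, -2): 3, (16, -4): 363, (14, -6): 329, (14, -12): 307, (16, -6): 138, (16, -12): 180, (14, -10): 4, (16, -10): 84, (14, 0): 11, (12, 0): 2, (12, -2): 164, (18, 0): 16, (18, -2): 3, (18, -4): 17, (12, -4): 173, (18, -6): 186, (18, -10): 185, (12, -6): 28, (16, -8): 133, (14, -8): 209}
scene0 stand 0.05 0.13 {(14, 0): 99, (14, 2): 2, (18, 6): 4, (18, 4): 3, (16, 0): 7, (12, 0): 29, (14, -2): 57, (16, -2): 9, (12, -2): 11}
[... 303 characters left out ...]
54, (16, -6): 42}
side0 noz 0.2 0.35 {(12, -2): 151, (12, -4): 198, (12, -6): 36, (14, -6): 234, (14, -8): 494, (16, -8): 626, (16, -6): 170, (18, -6): 329, (18, -8): 174, (18, -10): 127, (14, -4): 110, (16, -4): 238}
side0 noz 0.35 0.6 {(10, -12): 6, (12, -12): 252, (14, -2): 38, (16, -2): 25, (14, -4): 272, (16, -4): 489, (14, -6): 242, (16, -6): 141, (14, -12): 370, (16, -12): 292, (16, -10): 36, (16, 0): 13, (18, 0): 43, (14, 0): 2, (18, -2): 39, (12, -2): 92, (18, 2): 3, (12, -4): 84, (18, -10): 242, (18, -4): 22, (18, -6): 169, (12, -6): 6, (18, -12): 16, (16, -8): 189, (14, -8): 194}
side0 stand 0.05 0.13 {(14, 0): 87, (16, 0): 11, (14, -2): 71, (12, 0): 16, (16, -2): 24, (12, -2): 5}
```

```bash
cat >> h.py <<'E'
from scipy.spatial.transform import Rotation as Ro
import json
def plan(xyz,az,n=12,grip=87,vmax=38,wmax=7,s=None):
    """rows to bring TCP to xyz, tool y to azimuth az (deg), tool down"""
    s=s or status.get_state(); p=s['position'].copy();R=Ro.from_rotvec(s['tool_rot']).as_matrix()
    a=np.radians(az);y=np.array([np.cos(a),np.sin(a),0]);z=np.array([0,0,-1.]);Rg=np.stack([np.cross(y,z),y,z],1)
    rows=[]
    for i in range(n):
        d=R.T@(np.array(xyz)-p)*1000; L=np.linalg.norm(d); d=d*min(1,vmax/max(L,1e-9))
        w=np.degrees(Ro.from_matrix(R.T@Rg).as_rotvec()); W=np.linalg.norm(w); w=w*min(1,wmax/max(W,1e-9))
        d=d.round(1);w=w.round(1)
        if L<.1 and W<.1: break
        rows.append([w.tolist(),d.tolist(),grip]); p=p+R@d/1000; R=R@Ro.from_rotvec(np.radians(w)).as_matrix()
    print(json.dumps(rows)); 
def st():
    s=status.get_state();R=Ro.from_rotvec(s['tool_rot']).as_matrix()
    print('t',round(s['time'],2),'p',s['position'].round(4),'az',np.degrees(np.arctan2(R[1,1],R[0,1])).round(2),'tilt',R[:2,2].round(4),'F',s['ft_force'].round(2),'M',s['torque'].round(2),'w',round(s['grip_width']*87,2),'q7',s['joint_positions'].round(2))
E
python3 -c "
from h import *
plan((.5705,.155,.26),-2.6)"
```

```text
[[[-0.0, 0.0, 7.0], [-31.3, -21.5, -1.8], 87], [[-0.0, 0.0, 7.0], [-33.7, -17.6, -1.8], 87], [[-0.0, 0.0, 7.0], [-35.5, -13.3, -1.8], 87], [[-0.0, 0.0, 7.0], [-36.9, -8.9, -1.8], 87], [[-0.0, 0.0, 7.0], [-37.7, -4.3, -1.8], 87], [[-0.0, 0.0, 7.0], [-38.0, 0.3, -1.8], 87], [[-0.0, 0.0, 7.0], [-37.6, 4.9, -1.8], 87], [[-0.0, 0.0, 7.0], [-36.8, 9.5, -1.8], 87], [[-0.0, 0.0, 7.0], [-35.3, 13.9, -1.8], 87], [[-0.0, 0.0, 7.0], [-33.4, 18.1, -1.8], 87], [[-0.0, 0.1, 7.0], [-30.9, 22.0, -1.9], 87], [[-0.0, -0.0, 0.5], [-28.0, 25.6, -1.9], 87]]
```

step_arm(rows=[[[0,0,7],[-31,-21,-3],87],[[0,0,7],[-34,-18,-3],87],[[0,0,7],[-35,-13,-3],87],[[0,0,7],[-37,-9,-3],87],[[0,0,7],[-38,-4,-2],87],[[0,0,7],[-38,0,-2],87],[[0,0,7],[-38,5,-2],87],[[0,0,7],[-37,9,-2],87],[[0,0,7],[-35,14,-2],87],[[0,0,7],[-33,18,-2],87],[[0,0,7],[-31,22,-2],87],[[0,0,0.5],[-28,26,-2],87]])

```text
time: 1.15
position: [0.4593, 0.2666, 0.2515]
tool_rot: [-2.296, -2.137, 0.015]
ft_force: [0.5, 1.5, -0.2]
grip_width: 1.0
```

```bash
python3 -c "
from h import *
st();plan((.5705,.155,.26),-2.6)"
```

```text
t 1.15 p [0.4593 0.2666 0.2515] az -4.09 tilt [-0.0104 -0.0031] F [ 0.48  1.5  -0.19] M [-0.07  0.02 -0.02] w 87.03 q7 [-0.9   0.06  0.34  1.72 -0.02  1.38 -0.62]
[[[-0.6, 0.2, -1.5], [-24.9, 28.6, -2.2], 87], [[0.0, 0.0, 0.0], [-25.6, 28.0, -2.1], 87], [[0.0, 0.0, 0.0], [-25.6, 28.0, -2.0], 87], [[0.0, 0.0, 0.0], [-25.7, 27.9, -2.1], 87], [[0.0, 0.0, 0.0], [-3.9, 4.3, -0.3], 87]]
```

step_arm(rows=[[[-0.6,0.2,-1.5],[-25,28,-2],87],[[0,0,0],[-26,28,-2],87],[[0,0,0],[-26,28,-2],87],[[0,0,0],[-26,28,-2],87],[[0,0,0],[-4,4,0],87],[[0,0,0],[0,0,0],87]])

```text
time: 1.65
position: [0.5776, 0.1359, 0.2597]
tool_rot: [2.282, 2.151, -0.001]
ft_force: [-0.7, 0.4, -0.4]
grip_width: 0.997
```

```bash
python3 -c "
from h import *
st();grab('wrist','w1');st();plan((.567,-.196,.26),-21.2)"
```

```text
t 1.65 p [0.5776 0.1359 0.2597] az -3.4 tilt [ 0.0035 -0.0045] F [-0.69  0.41 -0.42] M [-0.03  0.1   0.03] w 86.77 q7 [-0.7   0.19  0.49  1.57 -0.09  1.39 -0.26]
t 1.7 p [0.5774 0.1356 0.2597] az -3.4 tilt [ 0.0038 -0.0052] F [ 0.5  -0.66 -0.03] M [-0.19  0.05  0.  ] w 87.14 q7 [-0.7   0.19  0.49  1.57 -0.09  1.39 -0.26]
[[[0.1, 0.1, 7.0], [-38.0, 1.1, 0.2], 87], [[0.1, 0.1, 7.0], [-37.6, 5.7, 0.1], 87], [[0.1, 0.0, 3.8], [-36.6, 10.2, 0.0], 87], [[-0.0, 0.0, -0.0], [-35.8, 12.6, -0.0], 87], [[-0.0, 0.0, -0.0], [-35.8, 12.6, -0.0], 87], [[-0.0, 0.0, -0.0], [-35.8, 12.6, -0.0], 87], [[-0.0, 0.0, -0.0], [-35.8, 12.6, -0.0], 87], [[-0.0, 0.0, -0.0], [-35.8, 12.6, -0.1], 87], [[-0.0, 0.0, -0.0], [-26.4, 9.3, -0.0], 87]]
```

View pics/w1.png

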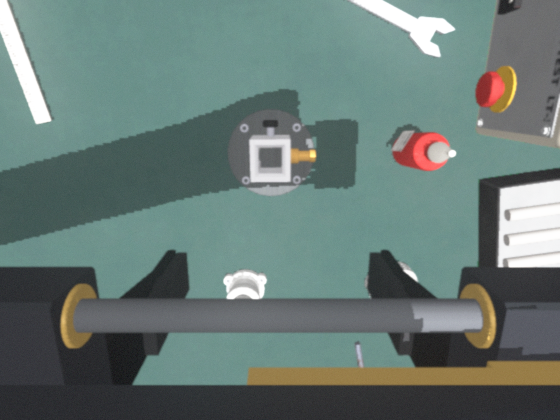

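The wrist view shows the stand at (270,157): hole at the centre, brass fitting to the right (+x), thumbwheel above (+y). Next I'll go over the nozzle.

step_arm(rows=[[[0,0,7],[-38,1,0],87],[[0,0,7],[-38,6,0],87],[[0,0,4],[-37,10,0],87],[[0,0,0],[-36,12.6,0],87],[[0,0,0],[-36,12.6,0],87],[[0,0,0],[-36,12.6,0],87],[[0,0,0],[-36,12.6,0],87],[[0,0,0],[-36,12.6,0],87],[[0,0,0],[-20,7,0],87],[[0,0,0],[0,0,0],87]])

```text
time: 2.53
position: [0.5624, -0.1786, 0.2558]
tool_rot: [-2.569, -1.796, -0.003]
ft_force: [-0.4, 1.1, 0.8]
grip_width: 1.003
```

```bash
python3 -c "
from h import *
st();d=grab('wrist','w2');st();print(proj(d,(.567,-.196,.098)))"
```

```text
t 2.53 p [ 0.5624 -0.1786  0.2558] az -20.08 tilt [-0.0023  0.0066] F [-0.38  1.13  0.82] M [-0.14  0.03 -0.  ] w 87.25 q7 [-0.35  0.22  0.72  1.59 -0.15  1.4   0.04]
t 2.58 p [ 0.5627 -0.1763  0.2557] az -19.98 tilt [-0.0025  0.0082] F [-0.02  0.54  0.15] M [-0.15  0.11  0.02] w 87.19 q7 [-0.35  0.22  0.72  1.59 -0.15  1.4   0.04]
[288.2468536  210.97115883]
```

View pics/w2.png

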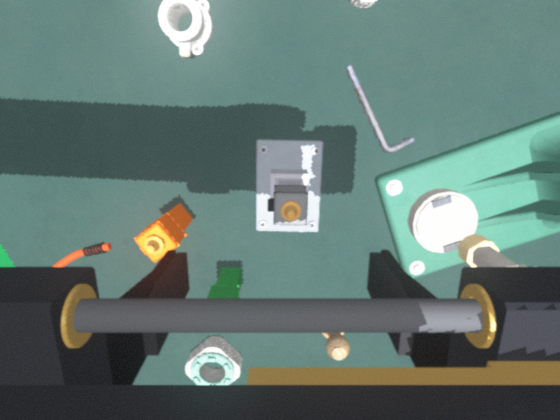

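The wrist view shows the grey nozzle at (290,208) in its plate holder, button at (271,205) on the -x side. Green is at (228,280), orange at (158,243), and the press is to the right. Measuring both from the wrist depth.

Run:
```python
from h import *
def rect(n,c,r,lo,hi,win=None):
    d=load(n);P=world(d).reshape(-1,3)
    m=(np.hypot(P[:,0]-c[0],P[:,1]-c[1])<r)&(P[:,2]>lo)&(P[:,2]<hi)
    (x,y),(a,b),t=cv2.minAreaRect((P[m,:2]*1000).astype(np.float32))
    print(n,lo,hi,m.sum(),np.round([x,y,a,b,t],1),'zmed',np.median(P[m,2]).round(4))
rect('w2',(.567,-.196),.075,.006,.0135)
rect('w2',(.567,-.196),.04,.032,.040)
rect('w2',(.567,-.196),.025,.092,.103)
rect('w2',(.567,-.196),.025,.105,.118)
rect('w1',(.5705,.155),.045,.049,.059)
rect('w1',(.5705,.155),.06,.002,.014)
d=load('w2');a=d['frame'][170:250,240:340,::-1]
b=load('w1')['frame'][100:220,210:330,::-1]
cv2.imwrite('pics/crop3.png',np.hstack([cv2.resize(a,(400,320),interpolation=2),cv2.resize(b,(320,320),interpolation=2)]))
```

```text
w2 0.006 0.0135 3766 [ 568.9 -196.   103.9   71.6   69. ] zmed 0.0087
w2 0.032 0.04 430 [ 572.  -188.3   25.7   39.3   69.7] zmed 0.0346
w2 0.092 0.103 993 [ 568.9 -195.6   30.2   30.3   69.7] zmed 0.0966
w2 0.105 0.118 97 [ 569.1 -195.     8.     9.4   45.4] zmed 0.1099
w1 0.049 0.059 1114 [572.6 156.   41.6  38.9  87.2] zmed 0.0523
w1 0.002 0.014 3632 [572.4 156.1  94.6  94.6  85.6] zmed 0.0067
```

View pics/crop3.png

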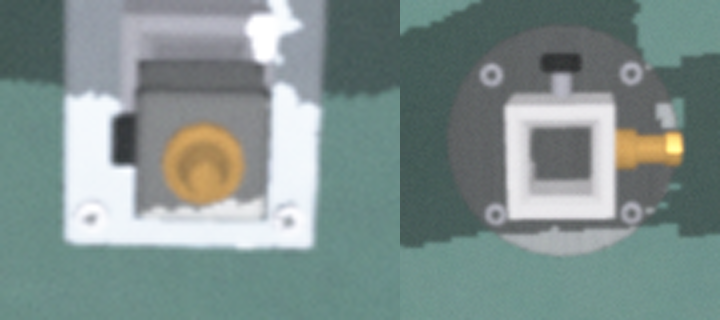

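```bash
python3 -c "
from h import *
st();plan((.568,-.196,.14),-20.7,vmax=30)"
```

```text
t 2.58 p [ 0.5627 -0.1763  0.2557] az -19.98 tilt [-0.0025  0.0082] F [-0.02  0.54  0.15] M [-0.15  0.11  0.02] w 87.19 q7 [-0.35  0.22  0.72  1.59 -0.15  1.4   0.04]
[[[-0.3, -0.4, 0.7], [-4.5, 3.1, 29.5], 87], [[0.0, 0.0, 0.0], [-4.2, 3.1, 29.5], 87], [[0.0, 0.0, 0.0], [-4.2, 3.0, 29.5], 87], [[0.0, 0.0, 0.0], [-3.9, 2.8, 27.2], 87]]
```

step_arm(rows=[[[-0.3,-0.4,0.7],[-6,3,20],87],[[0,0,0],[-6,3,25],87],[[0,0,0],[-4,3,25],87],[[0,0,0],[-2,2,20],87],[[0,0,0],[0,0,5],87],[[0,0,0],[0,0,0],87]])

```text
time: 3.08
position: [0.5713, -0.1767, 0.1573]
tool_rot: [-2.558, -1.81, -0.015]
ft_force: [0.2, 0.1, 0.2]
grip_width: 0.996
```

```bash
python3 -c "
from h import *
st();plan((.568,-.196,.071),-20.7,vmax=20)"
```

```text
t 3.08 p [ 0.5713 -0.1767  0.1573] az -19.45 tilt [0.0031 0.0121] F [0.17 0.15 0.24] M [-0.08  0.04  0.04] w 86.67 q7 [-0.32  0.3   0.7   1.7  -0.22  1.21  0.09]
[[[-0.1, -0.7, 1.2], [-4.6, 0.8, 19.5], 87], [[0.0, -0.0, 0.0], [-4.3, 0.8, 19.5], 87], [[0.0, -0.0, 0.0], [-4.4, 0.8, 19.5], 87], [[0.0, -0.0, 0.0], [-4.3, 0.8, 19.5], 87], [[0.0, -0.0, 0.0], [-1.9, 0.4, 8.3], 87]]
```

step_arm(rows=[[[0,-0.7,1.2],[-18,3,0],87],[[0,0,0],[0,0,0],87],[[0,0,0],[0,0,0],87]])

```text
time: 3.33
position: [0.57, -0.1904, 0.1589]
tool_rot: [-2.577, -1.794, -0.002]
ft_force: [-0.1, 0.4, 0.2]
grip_width: 1.0
```

```bash
python3 -c "
from h import *
st();plan((.568,-.196,.14),-20.7,vmax=20)"
```

```text
t 3.33 p [ 0.57   -0.1904  0.1589] az -20.31 tilt [0.0001 0.0021] F [-0.12  0.39  0.22] M [-0.06  0.04 -0.03] w 86.96 q7 [-0.31  0.31  0.71  1.69 -0.21  1.22  0.1 ]
[[[-0.0, -0.1, 0.4], [-6.0, 0.1, 18.9], 87]]
```

step_arm(rows=[[[0,-0.1,0.4],[-6,0,20],87],[[0,0,0],[-1,0,10],87],[[0,0,0],[0,0,0],87]])

```text
time: 3.58
position: [0.5706, -0.1972, 0.1326]
tool_rot: [2.581, 1.784, 0.01]
ft_force: [0.5, 0.1, -0.0]
grip_width: 1.002
```

```bash
python3 -c "
from h import *
st();d=grab('wrist','w3');plan((.568,-.196,.071),-20.7,vmax=20)"
```

```text
t 3.58 p [ 0.5706 -0.1972  0.1326] az -20.68 tilt [0.0076 0.    ] F [ 0.53  0.15 -0.01] M [-0.09  0.03  0.  ] w 87.15 q7 [-0.29  0.34  0.7   1.72 -0.24  1.16  0.12]
[[[0.4, -0.2, 0.0], [0.1, -1.1, 20.0], 87], [[0.0, 0.0, 0.0], [0.1, -1.0, 20.0], 87], [[0.0, 0.0, 0.0], [0.1, -1.0, 20.0], 87], [[0.0, 0.0, 0.0], [0.0, -0.1, 2.2], 87]]
```

View pics/w3.png

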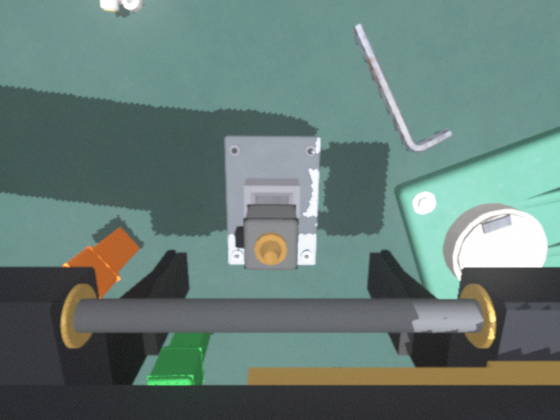

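The nozzle (270,245) sits about 8 px left of the jaw centre line (278). I'll compute the offset in the tool frame.

Run:
```python
from h import *
d=load('w3');s=status.get_state();P=world(d).reshape(-1,3)
for lo,hi,r in ((.092,.103,.025),(.006,.0135,.075),(.103,.118,.02)):
    m=(np.hypot(P[:,0]-.568,P[:,1]+.196)<r)&(P[:,2]>lo)&(P[:,2]<hi)
    (x,y),(a,b),t=cv2.minAreaRect((P[m,:2]*1000).astype(np.float32)); print(np.round([x,y,a,b,t],1),m.sum())
    R=Ro.from_rotvec(s['tool_rot']).as_matrix();print('tool',R.T@(np.array([x/1000,y/1000,P[m,2].mean()])-s['position']))
```

```text
[ 569.  -195.3   30.4   30.5   68.8] 2424
tool [ 0.00120555 -0.00259881  0.03608281]
[ 568.8 -195.7  104.1   72.    68.8] 6814
tool [ 0.00054186 -0.00331703  0.12432925]
[ 5.689e+02 -1.947e+02  1.090e+01  9.000e+00  5.000e-01] 325
tool [ 0.00177766 -0.00283583  0.02491102]
```

```bash
python3 -c "
from h import *
plan((.5683,-.1957,.071),-21.1,vmax=20)"
```

```text
[[[0.4, -0.2, 0.4], [0.2, -1.1, 20.0], 87], [[0.0, 0.0, 0.0], [0.2, -0.9, 20.0], 87], [[0.0, 0.0, 0.0], [0.3, -0.9, 20.0], 87], [[0.0, 0.0, 0.0], [-0.0, -0.2, 2.2], 87]]
```

step_arm(rows=[[[0.5,-0.2,0.4],[0,-2,12],87],[[0,0,0],[0,-1,16],87],[[0,0,0],[0,0,16],87],[[0,0,0],[0,0,4],87],[[0,0,0],[0,0,0],87]])

```text
time: 4.05
position: [0.5708, -0.1956, 0.0859]
tool_rot: [2.589, 1.776, 0.004]
ft_force: [-0.5, 1.0, 0.1]
grip_width: 0.999
```

```bash
python3 -c "
from h import *
st();plan((.5683,-.1957,.071),-21.1,vmax=20)"
```

```text
t 4.05 p [ 0.5708 -0.1956  0.0859] az -21.1 tilt [ 0.0031 -0.0002] F [-0.46  0.97  0.09] M [-0.15  0.09 -0.02] w 86.88 q7 [-0.27  0.39  0.68  1.76 -0.28  1.09  0.13]
[[[0.2, -0.1, -0.0], [-1.0, -2.3, 14.9], 87]]
```

step_arm(rows=[[[0.2,-0.1,0],[-1,-2.5,10],87],[[0,0,0],[-0.5,-2,6],87],[[0,0,0],[0,0,0],87]])

```text
time: 4.3
position: [0.5666, -0.1953, 0.0698]
tool_rot: [2.59, 1.777, -0.0]
ft_force: [-0.4, -0.3, -0.3]
grip_width: 1.0
```

```bash
python3 -c "
from h import *
st();plan((.5683,-.1957,.071),-21.1,vmax=20)"
```

```text
t 4.3 p [ 0.5666 -0.1953  0.0698] az -21.08 tilt [ 0.0003 -0.0009] F [-0.38 -0.29 -0.28] M [-0.1   0.07  0.02] w 86.96 q7 [-0.27  0.4   0.68  1.78 -0.28  1.06  0.14]
[[[0.0, 0.0, 0.0], [0.2, 1.7, -1.2], 87]]
```

step_arm(rows=[[[0,0,0],[0.2,2,-1.2],60],[[0,0,0],[0,0,0],50],[[0,0,0],[0,0,0],42],[[0,0,0],[0,0,0],42],[[0,0,0],[0,0,0],42]])

```text
time: 4.72
position: [0.5697, -0.1962, 0.0726]
tool_rot: [2.588, 1.776, 0.002]
ft_force: [0.2, 0.3, 0.1]
grip_width: 0.706
```

```bash
python3 -c "
from h import *
st();grab('wrist','w4')
for n in ('scene','side'):
  d=grab(n,n+'4');u,v=proj(d,(.568,-.196,.09)).astype(int);a=d['frame'][v-45:v+45,u-50:u+50,::-1];cv2.imwrite('pics/c4'+n+'.png',cv2.resize(a,(600,540),interpolation=2))"
```

```text
t 4.72 p [ 0.5697 -0.1962  0.0726] az -21.09 tilt [ 0.0027 -0.0011] F [0.19 0.26 0.08] M [-0.08  0.06 -0.04] w 61.44 q7 [-0.27  0.4   0.68  1.77 -0.29  1.06  0.14]
```

View pics/c4side.png

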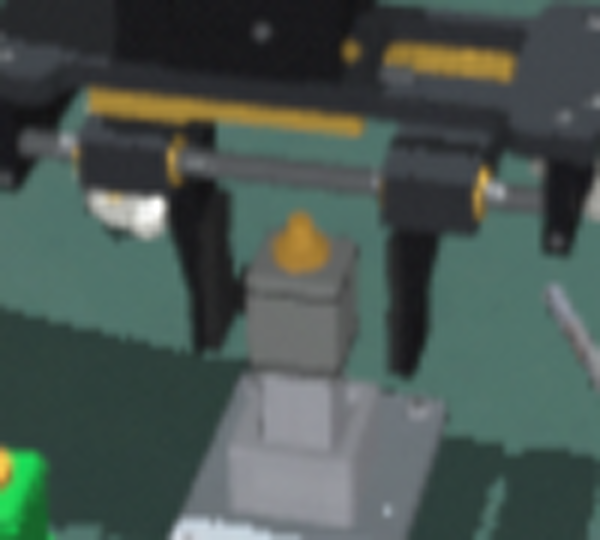

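View pics/w4.png

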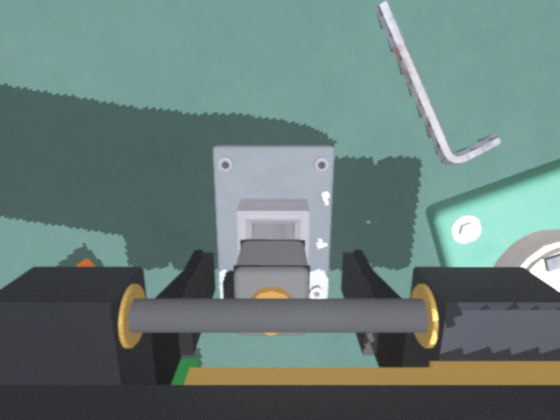

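Jaw midpoint is at col 278 and nozzle centre at col 271, so the nozzle is about 3 mm toward tool -y. I'll shift, then re-check.

step_arm(rows=[[[0,0,0],[0,-3,1],50],[[0,0,0],[0,0,0],46],[[0,0,0],[0,0,0],44],[[0,0,0],[0,0,0],43],[[0,0,0],[0,0,0],43]])

```text
time: 5.28
position: [0.5663, -0.1949, 0.0714]
tool_rot: [2.589, 1.776, 0.002]
ft_force: [-0.8, 0.3, -0.3]
grip_width: 0.5
```

```bash
python3 -c "
from h import *
st();grab('wrist','w5')"
```

```text
t 5.28 p [ 0.5663 -0.1949  0.0714] az -21.09 tilt [ 0.0023 -0.0009] F [-0.77  0.32 -0.29] M [-0.06  0.11  0.03] w 43.49 q7 [-0.27  0.4   0.68  1.78 -0.28  1.06  0.14]
```

View pics/w5.png

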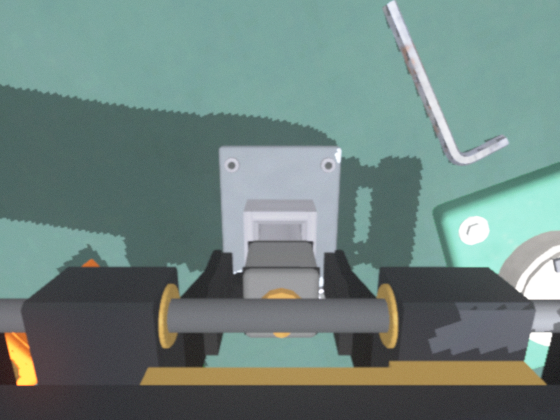

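Now mid-jaw 278.5 against nozzle 280.5: about 0.8 mm off. Nudge, then close gently.

step_arm(rows=[[[0,0,0],[0,0.8,0],40],[[0,0,0],[0,0,0],38],[[0,0,0],[0,0,0],36],[[0,0,0],[0,0,0],34],[[0,0,0],[0,0,0],34],[[0,0,0],[0,0,0],34]], grip_force=5)

```text
time: 5.83
position: [0.5672, -0.1953, 0.0713]
tool_rot: [2.589, 1.776, 0.002]
ft_force: [0.7, -0.0, -0.2]
grip_width: 0.394
```

```bash
python3 -c "
from h import *
st()"
```

```text
t 5.83 p [ 0.5672 -0.1953  0.0713] az -21.1 tilt [ 0.0022 -0.0009] F [ 0.74 -0.   -0.24] M [-0.14 -0.03 -0.06] w 34.24 q7 [-0.27  0.4   0.68  1.78 -0.28  1.06  0.14]
```

step_arm(rows=[[[0,0,0],[0,0,0],31],[[0,0,0],[0,0,0],28],[[0,0,0],[0,0,0],25],[[0,0,0],[0,0,0],25],[[0,0,0],[0,0,0],25],[[0,0,0],[0,0,0],25]], grip_force=35)

```text
time: 6.33
position: [0.5677, -0.1954, 0.0713]
tool_rot: [2.588, 1.776, 0.003]
ft_force: [0.1, 0.4, 0.2]
grip_width: 0.342
```

```bash
python3 -c "
from h import *
st()"
```

```text
t 6.33 p [ 0.5677 -0.1954  0.0713] az -21.09 tilt [ 0.0033 -0.0016] F [0.08 0.35 0.22] M [-0.14 -0.05 -0.04] w 29.76 q7 [-0.27  0.4   0.68  1.78 -0.28  1.06  0.14]
```

step_arm(rows=[[[0,0,0],[0,0,-3],25],[[0,0,0],[0,0,-4],25],[[0,0,0],[0,0,-4],25]])

```text
time: 6.58
position: [0.5676, -0.1954, 0.0819]
tool_rot: [2.588, 1.775, 0.002]
ft_force: [0.4, -1.4, -1.9]
grip_width: 0.339
```

```bash
python3 -c "
from h import *
st()"
```

```text
t 6.58 p [ 0.5676 -0.1954  0.0819] az -21.09 tilt [ 0.0029 -0.0022] F [ 0.45 -1.39 -1.95] M [-0.22 -0.29  0.03] w 29.5 q7 [-0.28  0.39  0.68  1.77 -0.27  1.07  0.13]
```

Clean: force is about the nozzle's weight (-1.5 N). Continuing up.

step_arm(rows=[[[0,0,0],[0,0,-5],25],[[0,0,0],[0,0,-6],25],[[0,0,0],[0,0,-8],25],[[0,0,0],[0,0,-10],25],[[0,0,0],[0,0,-15],25],[[0,0,0],[0,0,-20],25],[[0,0,0],[0,0,-20],25],[[0,0,0],[0,0,-20],25],[[0,0,0],[0,0,-15],25],[[0,0,0],[0,0,0],25]])

```text
time: 7.42
position: [0.564, -0.195, 0.2127]
tool_rot: [-2.591, -1.775, 0.002]
ft_force: [0.1, 0.5, -1.3]
grip_width: 0.343
```

```bash
python3 -c "
from h import *
st();grab('wrist','w6')
grab('side','side6');grab('scene','scene6')
plan((.5708,.156,.2),-2.7,grip=25,vmax=30)"
```

```text
t 7.42 p [ 0.564  -0.195   0.2127] az -21.18 tilt [-0.0018  0.0004] F [ 0.1   0.49 -1.31] M [-0.13 -0.02 -0.01] w 29.85 q7 [-0.32  0.26  0.73  1.64 -0.18  1.32  0.06]
[[[-0.2, 0.0, -7.0], [28.2, -10.1, 0.7], 25], [[-0.2, 0.0, -7.0], [29.3, -6.6, 0.7], 25], [[-0.1, 0.0, -4.5], [29.8, -3.0, 0.7], 25], [[0.0, 0.0, 0.0], [30.0, -0.7, 0.7], 25], [[0.0, 0.0, 0.0], [30.0, -0.7, 0.7], 25], [[0.0, 0.0, 0.0], [30.0, -0.7, 0.7], 25], [[0.0, 0.0, 0.0], [30.0, -0.7, 0.7], 25], [[0.0, 0.0, 0.0], [30.0, -0.6, 0.7], 25], [[0.0, 0.0, 0.0], [30.0, -0.7, 0.7], 25], [[0.0, 0.0, 0.0], [30.0, -0.6, 0.7], 25], [[0.0, 0.0, 0.0], [30.0, -0.7, 0.7], 25], [[0.0, 0.0, 0.0], [20.2, -0.4, 0.5], 25]]
```

View pics/side6.png

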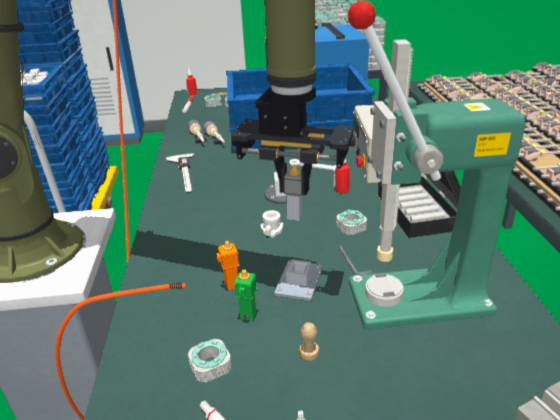

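View pics/w6.png

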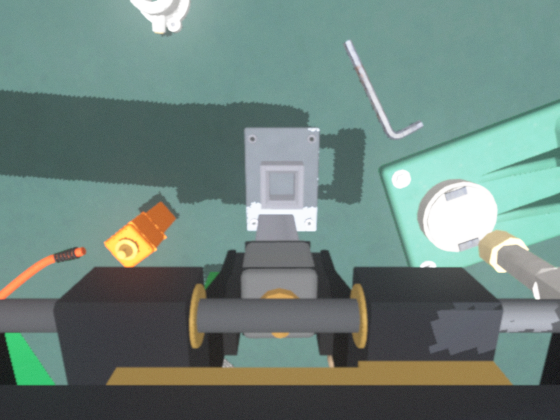

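The nozzle is out: the holder socket is empty at (281,183), and the nozzle hangs between the pads. Carrying it to the stand.

step_arm(rows=[[[0,0,-5],[15,-5,0.5],25],[[0,0,-6],[26,-7,0.7],25],[[0,0,-6],[30,-4,0.7],25],[[0,0,-1.5],[30,-1,0.7],25],[[0,0,0],[30,-0.7,0.7],25],[[0,0,0],[30,-0.7,0.7],25],[[0,0,0],[30,-0.7,0.7],25],[[0,0,0],[30,-0.7,0.7],25],[[0,0,0],[30,-0.7,0.7],25],[[0,0,0],[30,-0.7,0.7],25],[[0,0,0],[24,-0.7,0.7],25],[[0,0,0],[12,-0.5,0],25]])

```text
time: 8.57
position: [0.5539, 0.1324, 0.1792]
tool_rot: [-2.251, -2.156, 0.056]
ft_force: [-0.2, 0.2, -2.3]
grip_width: 0.342
```

```bash
python3 -c "
from h import *
st()
plan((.5713,.156,.17),-2.7,grip=25,vmax=30)"
```

```text
t 8.57 p [0.5539 0.1324 0.1792] az -2.47 tilt [-0.0427 -0.0071] F [-0.24  0.15 -2.27] M [-0.08  0.02 -0.05] w 29.75 q7 [-0.7   0.23  0.48  1.7  -0.11  1.28 -0.23]
[[[-2.4, 0.5, 0.2], [23.8, 16.3, 8.1], 25], [[-0.0, 0.0, 0.0], [0.6, 0.4, 0.2], 25]]
```

step_arm(rows=[[[-2.4,0.5,0.2],[18,12,0],25],[[0,0,0],[4,3,0],25],[[0,0,0],[0,0,0],25],[[0,0,0],[0,0,0],25]])

```text
time: 8.9
position: [0.5663, 0.1559, 0.1731]
tool_rot: [-2.264, -2.173, 0.017]
ft_force: [-0.7, -0.2, -1.7]
grip_width: 0.341
```

```bash
python3 -c "
from h import *
st();grab('wrist','w7');st()
plan((.5713,.156,.15),-2.7,grip=25,vmax=30)"
```

```text
t 8.9 p [0.5663 0.1559 0.1731] az -2.34 tilt [-0.0103 -0.0051] F [-0.68 -0.18 -1.67] M [-0.11  0.04 -0.03] w 29.67 q7 [-0.72  0.24  0.47  1.69 -0.11  1.24 -0.26]
t 8.95 p [0.5664 0.1552 0.1731] az -2.4 tilt [-0.0103 -0.0054] F [-0.92 -0.68 -0.86] M [-0.17  0.03 -0.01] w 29.81 q7 [-0.72  0.24  0.47  1.69 -0.11  1.24 -0.26]
[[[-0.6, 0.3, 0.3], [1.2, 5.1, 23.1], 25]]
```

View pics/w7.png

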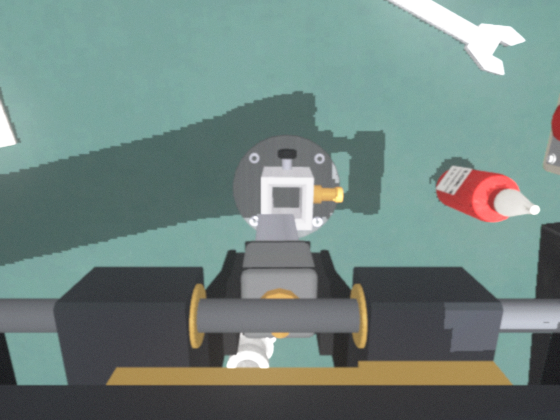

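step_arm(rows=[[[-0.6,0.3,0.3],[1,5,5],25],[[0,0,0],[0,1,8],25],[[0,0,0],[0,0,8],25],[[0,0,0],[0,0,0],25],[[0,0,0],[0,0,0],25]])

```text
time: 9.37
position: [0.5732, 0.1487, 0.1496]
tool_rot: [2.282, 2.156, -0.003]
ft_force: [0.9, 0.2, -1.1]
grip_width: 0.343
```

Run:
```python
from h import *
st();d=grab('wrist','w8');P=world(d).reshape(-1,3)
for lo,hi,r in ((.049,.057,.03),(.002,.012,.06)):
    m=(np.hypot(P[:,0]-.572,P[:,1]-.156)<r)&(P[:,2]>lo)&(P[:,2]<hi)
    (x,y),(a,b),t=cv2.minAreaRect((P[m,:2]*1000).astype(np.float32)); print(np.round([x,y,a,b,t],1),m.sum())
a=d['frame'][130:280,190:370,::-1];cv2.imwrite('pics/c8.png',cv2.resize(a,(720,600),interpolation=2))
for n in ('side','scene'):
  d=grab(n,n+'8');u,v=proj(d,(.571,.156,.07)).astype(int);a=d['frame'][v-35:v+35,u-40:u+40,::-1];cv2.imwrite('pics/c8'+n+'.png',cv2.resize(a,(400,350),interpolation=2))
cv2.imwrite('pics/c8b.png',np.hstack([cv2.imread('pics/c8side.png'),cv2.imread('pics/c8scene.png')]))
plan((.5713,.156,.122),-2.7,grip=25,vmax=30)
```

```text
t 9.37 p [0.5732 0.1487 0.1496] az -3.25 tilt [-0.0003 -0.0028] F [ 0.88  0.19 -1.09] M [-0.02  0.03 -0.02] w 29.83 q7 [-0.7   0.27  0.47  1.72 -0.13  1.19 -0.25]
[573.1 156.3  41.7  39.6  86.9] 1626
[573.3 158.4  90.8  95.3  86.4] 5341
[[[0.0, 0.1, -0.5], [6.5, -2.5, 28.2], 25]]
```

View pics/c8.png

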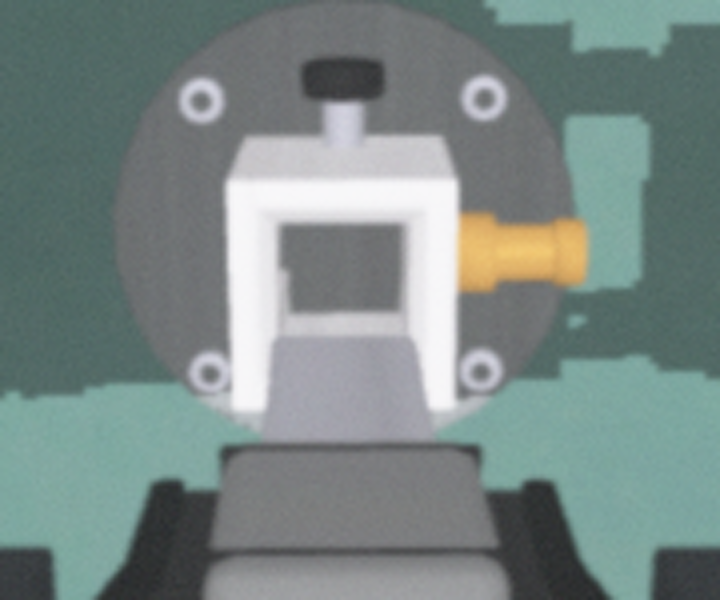

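View pics/c8b.png

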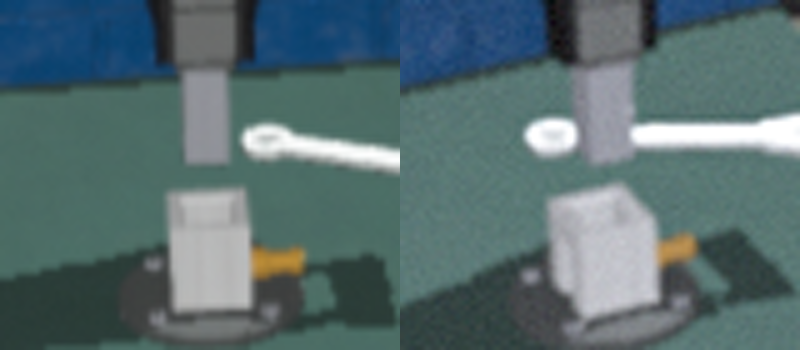

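Run:
```python
from h import *
d=load('w8');s=status.get_state();R=Ro.from_rotvec([2.282,2.156,-.003]).as_matrix();p=np.array([.5732,.1487,.1496])
W=world(d);T=(W-p)@R; T[...,:]*=1000
F=d['frame'].astype(int)
# shank / head / stand extents along rows
for v in (150,160,170,182,190,200,208,214,220,226,232,238,245,255,262):
    row=T[v,220:350]; 
    g=[(u+220,row[u,1].round(1),row[u,2].round(0)) for u in range(130)]
    # segment by depth jump
    z=row[:,2]; j=np.where(abs(np.diff(z))>4)[0]
    print(v,[(int(k+220),row[k].round(1).tolist(),row[k+1].round(1).tolist()) for k in j][:8])
```

```text
150 [(230, [38.2, -37.8, 151.5], [39.3, -36.0, 143.2]), (236, [39.3, -32.0, 143.0], [39.9, -30.6, 138.2]), (264, [39.5, -9.6, 141.8], [40.7, -8.4, 132.5]), (265, [40.7, -8.4, 132.5], [41.3, -7.5, 127.9]), (285, [40.6, 7.0, 132.9], [39.2, 8.0, 143.9]), (320, [39.1, 35.3, 144.4], [38.3, 36.8, 150.9])]
160 [(223, [30.1, -43.8, 150.5], [31.0, -42.1, 144.7]), (269, [31.2, -5.7, 143.3], [33.0, -4.6, 132.3]), (280, [32.9, 3.1, 132.6], [31.2, 4.0, 143.4]), (326, [31.4, 40.1, 142.3], [30.1, 42.0, 150.8])]
170 [(248, [23.2, -22.7, 142.5], [28.2, -19.7, 115.5]), (301, [28.5, 18.4, 114.4], [23.4, 21.0, 141.7]), (330, [23.2, 43.7, 142.8], [21.9, 45.6, 150.0])]
182 [(246, [13.4, -24.5, 142.2], [23.0, -19.9, 98.2]), (303, [23.3, 18.9, 97.1], [13.3, 22.9, 142.7]), (332, [13.1, 45.9, 143.5], [11.4, 47.9, 151.5])]
190 [(246, [6.6, -24.7, 142.7], [17.7, -19.9, 96.5]), (258, [17.0, -12.4, 99.4], [6.5, -14.1, 142.9]), (261, [6.5, -12.4, 142.9], [10.1, -10.9, 128.2]), (289, [10.2, 10.2, 127.7], [8.6, 11.2, 134.4]), (290, [8.6, 11.2, 134.4], [13.7, 11.2, 113.4]), (291, [13.7, 11.2, 113.4], [17.1, 11.4, 99.
[... 2066 characters left out ...]
, (308, [-30.2, 27.2, 142.9], [-33.5, 28.8, 151.8])]
238 [(254, [-38.8, -19.5, 151.0], [10.7, -10.0, 22.3]), (297, [11.6, 11.1, 20.1], [-38.8, 19.2, 151.0])]
245 [(244, [-45.8, -28.6, 151.8], [13.6, -13.6, 5.7]), (309, [13.0, 16.1, 7.4], [-45.0, 29.9, 150.0])]
255 [(225, [-55.4, -45.8, 151.7], [9.4, -22.3, 4.0]), (243, [9.1, -14.6, 4.6], [12.1, -13.4, -2.3]), (310, [13.4, 15.5, -5.2], [11.5, 16.4, -0.8]), (311, [11.5, 16.4, -0.8], [8.8, 17.4, 5.3]), (329, [9.8, 25.0, 3.2], [-54.7, 47.9, 150.1])]
262 [(222, [-62.3, -48.8, 151.8], [10.2, -22.3, -5.4]), (242, [8.6, -14.4, -2.1], [12.4, -13.1, -10.2]), (312, [13.6, 15.7, -12.8], [8.7, 17.2, -2.2]), (332, [9.9, 25.3, -4.7], [-61.9, 51.1, 151.2])]
```

step_arm(rows=[[[0,0,-0.5],[7,-1.3,3],25],[[0,0,0],[0,0,5],25],[[0,0,0],[0,0,5],25],[[0,0,0],[0,0,0],25],[[0,0,0],[0,0,0],25]])

```text
time: 9.93
position: [0.5727, 0.1587, 0.1368]
tool_rot: [2.268, 2.17, 0.001]
ft_force: [0.2, -0.4, -0.8]
grip_width: 0.339
```

```bash
python3 -c "
from h import *
st()
plan((.5723,.1562,.118),-2.8,grip=25,vmax=30)"
```

```text
t 9.93 p [0.5727 0.1587 0.1368] az -2.53 tilt [ 0.0021 -0.0009] F [ 0.22 -0.39 -0.8 ] M [-0.12 -0.01 -0.02] w 29.53 q7 [-0.71  0.28  0.46  1.73 -0.13  1.16 -0.25]
[[[0.1, 0.0, 0.3], [-2.5, -0.4, 18.8], 25]]
```

step_arm(rows=[[[0,0,0.3],[-2.2,-0.4,3],25],[[0,0,0],[0,0,4],25],[[0,0,0],[0,0,3],25],[[0,0,0],[0,0,0],25],[[0,0,0],[0,0,0],25]])

```text
time: 10.35
position: [0.5721, 0.156, 0.1256]
tool_rot: [2.275, 2.163, 0.001]
ft_force: [-0.9, -0.4, -1.4]
grip_width: 0.345
```

```bash
python3 -c "
from h import *
st()
plan((.5723,.1562,.118),-2.8,grip=25,vmax=30)"
```

```text
t 10.35 p [0.5721 0.156  0.1256] az -2.88 tilt [ 0.0018 -0.0012] F [-0.87 -0.39 -1.43] M [-0.1   0.06 -0.01] w 30.0 q7 [-0.71  0.29  0.46  1.74 -0.14  1.14 -0.25]
[[[0.1, 0.1, -0.1], [0.2, 0.2, 7.6], 25]]
```

Run:
```python
from h import *
d=grab('wrist','w9');a=d['frame'][130:280,190:370,::-1];cv2.imwrite('pics/c9.png',cv2.resize(a,(720,600),interpolation=2))
for n in ('side','scene'):
  e=grab(n,n+'9');u,v=proj(e,(.571,.156,.07)).astype(int);a=e['frame'][v-35:v+35,u-40:u+40,::-1];cv2.imwrite('pics/c9'+n+'.png',cv2.resize(a,(400,350),interpolation=2))
cv2.imwrite('pics/c9b.png',np.hstack([cv2.imread('pics/c9side.png'),cv2.imread('pics/c9scene.png')]))
s=status.get_state();R=Ro.from_rotvec(s['tool_rot']).as_matrix();T=(world(d)-s['position'])@R*1000
for v in (200,208,214,220,226,232,238,244,250):
    row=T[v,220:350];z=row[:,2]; j=np.where(abs(np.diff(z))>4)[0]
    print(v,[(int(k+220),row[k].round(1).tolist(),row[k+1].round(1).tolist()) for k in j][:8])
```

```text
200 [(245, [4.4, -23.7, 118.9], [16.7, -18.8, 73.5]), (308, [16.9, 20.5, 72.9], [4.1, 25.2, 120.1]), (338, [4.0, 47.4, 120.3], [2.3, 49.3, 126.7])]
208 [(245, [-2.3, -24.0, 120.0], [11.7, -18.9, 72.4]), (258, [10.5, -11.5, 76.6], [9.0, -11.1, 81.6]), (259, [9.0, -11.1, 81.6], [-1.7, -12.3, 118.2]), (261, [-2.2, -11.6, 119.6], [2.3, -10.2, 104.6]), (293, [1.8, 12.4, 106.1], [6.0, 12.5, 91.9]), (294, [6.0, 12.5, 91.9], [9.9, 12.6, 78.6]), (307, [11.4, 20.0, 73.5], [4.0, 22.8, 98.6]), (342, [3.8, 47.1, 99.5], [-4.5, 52.9, 127.5])]
214 [(246, [-6.7, -23.2, 118.6], [7.4, -18.4, 73.5]), (258, [6.5, -11.5, 76.4], [11.8, -10.0, 59.6]), (292, [11.3, 10.0, 61.1], [-2.5, 12.5, 105.2]), (293, [-2.5, 12.5, 105.2], [2.2, 12.5, 90.2]), (294, [2.2, 12.5, 90.2], [6.3, 12.6, 77.2]), (307, [7.7, 20.0, 72.8], [-0.3, 22.8, 98.2]), (342, [-0.4, 47.1, 98.5], [-9.6, 53.3, 128.1])]
220 [(246, [-11.7, -23.3, 119.1], [3.4, -18.5, 73.5]), (256, [2.9, -12.8, 74.8], [10.9, -10.7, 50.7]), (294, [11.1, 10.7, 50.1], [2.2, 12.6, 77.0]), (307, [3.6, 20.1, 72.7], [-5.3, 23.1, 99.8]), (317, [-5.2, 29.5, 99.5], [-12.1, 3
[... 886 characters left out ...]
[-9.2, 20.5, 73.8], [-26.3, 25.0, 118.3]), (326, [-26.8, 39.3, 119.5], [-29.6, 41.2, 126.9])]
244 [(232, [-34.4, -35.8, 125.7], [-32.0, -34.2, 119.9]), (244, [-30.4, -25.1, 115.9], [13.6, -13.8, 7.0]), (309, [13.8, 15.8, 6.6], [-30.2, 26.5, 115.5]), (320, [-32.0, 34.8, 119.8], [-35.2, 36.6, 127.9])]
250 [(227, [-39.9, -40.1, 126.3], [9.8, -22.1, 8.9]), (235, [9.4, -18.9, 9.7], [-40.5, -33.0, 127.8]), (240, [-40.4, -29.7, 127.5], [-37.2, -28.0, 120.0]), (244, [-36.9, -25.6, 119.3], [12.4, -13.5, 2.7]), (309, [13.3, 15.4, 0.6], [-37.0, 27.0, 119.5]), (313, [-36.8, 29.3, 119.1], [-40.1, 30.9, 126.9]), (319, [-40.6, 35.2, 128.2], [10.2, 21.2, 8.0]), (327, [9.7, 24.7, 9.1], [-40.3, 42.4, 127.3])]
```

View pics/c9.png

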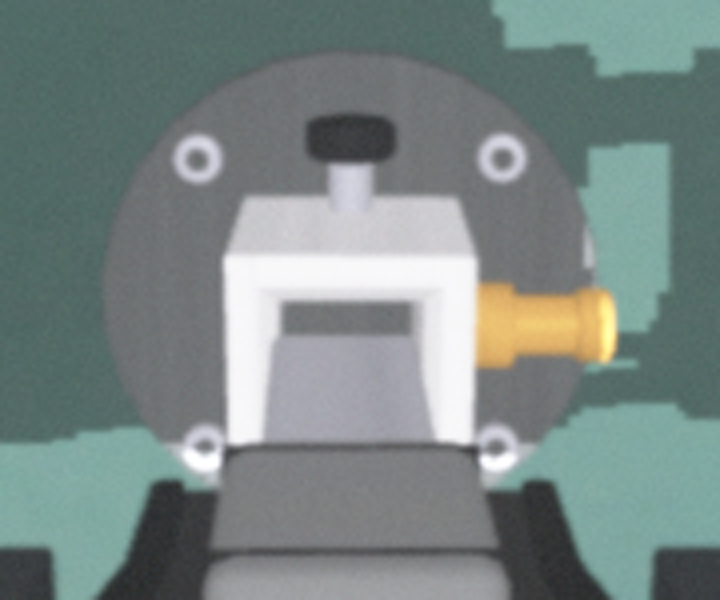

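View pics/c9b.png

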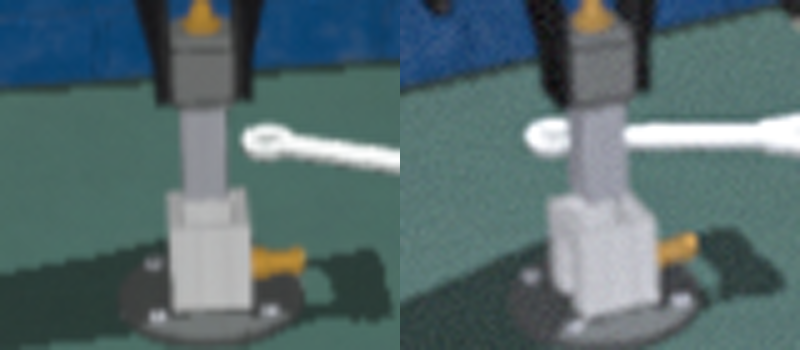

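Shank and socket hole are aligned within about 0.5 mm in tool y. Descending slowly.

step_arm(rows=[[[0,0,0],[0,0.3,4],25],[[0,0,0],[0,0,4],25],[[0,0,0],[0,0,4],25],[[0,0,0],[0,0,3],25],[[0,0,0],[0,0,0],25]])

```text
time: 10.92
position: [0.573, 0.1563, 0.1098]
tool_rot: [2.274, 2.164, 0.003]
ft_force: [-0.4, -0.1, -1.5]
grip_width: 0.345
```

```bash
python3 -c "
from h import *
st()
plan((.5723,.1562,.1),-2.8,grip=25,vmax=30)"
```

```text
t 10.92 p [0.573  0.1563 0.1098] az -2.86 tilt [ 0.0031 -0.0005] F [-0.4  -0.1  -1.52] M [-0.1   0.07 -0.02] w 30.02 q7 [-0.7   0.3   0.46  1.76 -0.15  1.11 -0.24]
[[[0.2, 0.0, -0.1], [-0.1, -0.7, 9.8], 25]]
```

step_arm(rows=[[[0.1,0,0],[0,-0.4,3],25],[[0,0,0],[0,0,3],25],[[0,0,0],[0,0,3],25]])

```text
time: 11.17
position: [0.5728, 0.1564, 0.1003]
tool_rot: [2.275, 2.164, 0.002]
ft_force: [0.8, -1.0, -1.5]
grip_width: 0.339
```

```bash
python3 -c "
from h import *
st()"
```

```text
t 11.17 p [0.5728 0.1564 0.1003] az -2.86 tilt [ 0.0017 -0.0002] F [ 0.8  -1.02 -1.46] M [-0.11  0.05  0.02] w 29.45 q7 [-0.7   0.32  0.46  1.77 -0.15  1.09 -0.24]
```

step_arm(rows=[[[0,0,0],[0,0,2.5],25],[[0,0,0],[0,0,2.5],25],[[0,0,0],[0,0,2],25]])

```text
time: 11.42
position: [0.5726, 0.1564, 0.0921]
tool_rot: [2.275, 2.165, 0.001]
ft_force: [0.5, 0.2, -1.9]
grip_width: 0.345
```

```bash
python3 -c "
from h import *
st()"
```

```text
t 11.42 p [0.5726 0.1564 0.0921] az -2.86 tilt [ 0.0012 -0.0005] F [ 0.48  0.18 -1.87] M [-0.12  0.04  0.  ] w 30.02 q7 [-0.7   0.32  0.46  1.77 -0.16  1.08 -0.24]
```

step_arm(rows=[[[0,0,0],[0,0,1],25],[[0,0,0],[0,0,1],25],[[0,0,0],[0,0,1],25]])

```text
time: 11.67
position: [0.5725, 0.1563, 0.0884]
tool_rot: [2.275, 2.165, 0.0]
ft_force: [-0.4, -0.0, -1.8]
grip_width: 0.341
```

step_arm(rows=[[[0,0,0],[0,0,1],25],[[0,0,0],[0,0,1],25]])

```text
time: 11.83
position: [0.5726, 0.1564, 0.0864]
tool_rot: [2.275, 2.165, 0.001]
ft_force: [0.1, -0.6, -1.8]
grip_width: 0.344
```

step_arm(rows=[[[0,0,0],[0,0,1],25],[[0,0,0],[0,0,1],25]])

```text
time: 12.0
position: [0.5727, 0.1564, 0.0844]
tool_rot: [2.275, 2.165, 0.001]
ft_force: [0.9, -0.4, -2.0]
grip_width: 0.344
```

step_arm(rows=[[[0,0,0],[0,0,1],25],[[0,0,0],[0,0,1],25]])

```text
time: 12.17
position: [0.5729, 0.1565, 0.0842]
tool_rot: [2.276, 2.165, 0.002]
ft_force: [-2.1, -0.7, 7.0]
grip_width: 0.346
```

step_arm(rows=[[[0,0,0],[0,0,1],25],[[0,0,0],[0,0,1],25]])

```text
time: 12.33
position: [0.5729, 0.1565, 0.0842]
tool_rot: [-2.276, -2.165, -0.002]
ft_force: [-3.3, -0.6, 5.7]
grip_width: 0.344
```

step_arm(rows=[[[0,0,0],[0,0,1],25]])

```text
time: 12.42
position: [0.5729, 0.1565, 0.0842]
tool_rot: [-2.276, -2.165, -0.003]
ft_force: [-3.7, -0.1, 6.6]
grip_width: 0.343
```

step_arm(rows=[[[0,0,0],[0,0,1],25]])

```text
time: 12.5
position: [0.5729, 0.1565, 0.0842]
tool_rot: [-2.275, -2.164, -0.003]
ft_force: [-3.6, -0.3, 5.5]
grip_width: 0.342
```

Contact at TCP z = 0.0842, so the foot is 31 mm deep, within 26–42. 1 mm of push gives about 8 N, so I'll increase it a little.

step_arm(rows=[[[0,0,0],[0,-0.3,1.5],25],[[0,0,0],[0,-0.3,1.5],25]])

```text
time: 12.67
position: [0.5729, 0.1564, 0.0842]
tool_rot: [-2.275, -2.164, -0.005]
ft_force: [-2.7, -1.6, 8.5]
grip_width: 0.341
```

step_arm(rows=[[[0,0,0],[0,-0.3,2],25],[[0,0,0],[0,-0.3,2],25]])

```text
time: 12.83
position: [0.5729, 0.1564, 0.0841]
tool_rot: [-2.275, -2.163, -0.007]
ft_force: [-5.2, -1.5, 11.3]
grip_width: 0.343
```

```bash
python3 -c "
from h import *
st()"
```

```text
t 12.83 p [0.5729 0.1564 0.0841] az -2.88 tilt [0.0018 0.0048] F [-5.17 -1.55 11.28] M [-0.51  1.33  0.02] w 29.81 q7 [-0.69  0.33  0.45  1.78 -0.17  1.06 -0.23]
```

step_arm(rows=[[[0,0,0],[0,-0.2,2.1],25],[[0,0,0],[0,-0.2,2.1],25],[[0,0,0],[0,-0.2,2.1],25],[[0,0,0],[0,-0.2,2.1],25]])

```text
time: 13.17
position: [0.5729, 0.1562, 0.0841]
tool_rot: [-2.274, -2.161, -0.011]
ft_force: [-5.5, -1.6, 11.9]
grip_width: 0.345
```

step_arm(rows=[[[0,0,0],[0,0,2],25],[[0,0,0],[0,0,2],25],[[0,0,0],[0,0,2],25]])

```text
time: 13.42
position: [0.573, 0.1562, 0.0842]
tool_rot: [-2.272, -2.16, -0.013]
ft_force: [-4.1, -1.6, 11.3]
grip_width: 0.341
```

```bash
python3 -c "
from h import *
st()"
```

```text
t 13.42 p [0.573  0.1562 0.0842] az -2.92 tilt [0.0014 0.0106] F [-4.12 -1.6  11.29] M [-0.44  1.43  0.03] w 29.67 q7 [-0.69  0.33  0.45  1.78 -0.18  1.06 -0.22]
```

About 12–13 N held for over half a second. Easing to a light push and opening.

step_arm(rows=[[[0.3,0,0],[0,0,0.6],25],[[0,0,0],[0,0,0.3],34],[[0,0,0],[0,0,0],44],[[0,0,0],[0,0,0],54],[[0,0,0],[0,0,0],60],[[0,0,0],[0,0,0],60]])

```text
time: 13.92
position: [0.5733, 0.1567, 0.084]
tool_rot: [-2.269, -2.157, -0.01]
ft_force: [0.4, 0.3, -0.4]
grip_width: 0.606
```

```bash
python3 -c "
from h import *
st();grab('wrist','w10')"
```

```text
t 13.92 p [0.5733 0.1567 0.084 ] az -2.9 tilt [-0.0031  0.0121] F [ 0.37  0.32 -0.36] M [-0.15  0.06  0.01] w 52.69 q7 [-0.68  0.34  0.45  1.78 -0.18  1.07 -0.22]
```

View pics/w10.png

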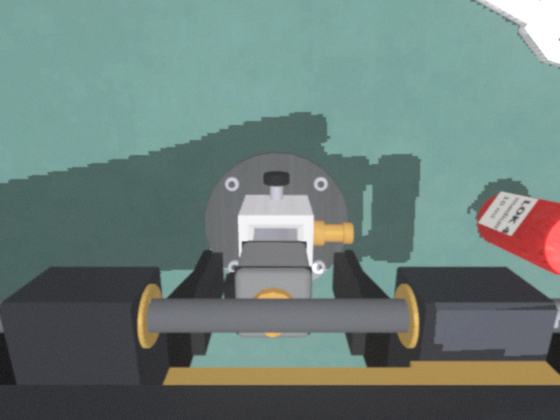

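The fingers are clear of the nozzle (head cols 237–310, pads at 220/335). Retreating up.

step_arm(rows=[[[0.4,0.1,0],[0,0,-3],75],[[0.3,0,0],[0,0,-8],87],[[0,0,0],[0,0,-14],87],[[0,0,0],[0,0,-18],87],[[0,0,0],[0,0,-20],87],[[0,0,0],[0,0,-22],87],[[0,0,0],[0,0,-22],87],[[0,0,0],[0,0,-20],87],[[0,0,0],[0,0,-10],87],[[0,0,0],[0,0,0],87]])

```text
time: 14.8
position: [0.577, 0.1532, 0.2313]
tool_rot: [-2.264, -2.148, 0.002]
ft_force: [0.6, 0.1, -0.6]
grip_width: 1.001
```

Run:
```python
from h import *
st();d=grab('wrist','w11');grab('scene','scene11')
ims=[]
for n in ('side','scene'):
  e=grab(n,n+'11');u,v=proj(e,(.571,.156,.08)).astype(int);a=e['frame'][v-35:v+35,u-40:u+40,::-1];ims.append(cv2.resize(a,(400,350),interpolation=2))
cv2.imwrite('pics/c11b.png',np.hstack(ims))
P=world(d).reshape(-1,3)
m=(np.hypot(P[:,0]-.572,P[:,1]-.156)<.028)&(P[:,2]>.1)&(P[:,2]<.115)
print(cv2.minAreaRect((P[m,:2]*1000).astype(np.float32)),np.median(P[m,2]))
```

```text
t 14.8 p [0.577  0.1532 0.2313] az -3.01 tilt [-0.0152  0.0138] F [ 0.59  0.09 -0.64] M [-0.08 -0.03 -0.05] w 87.05 q7 [-0.7   0.23  0.48  1.59 -0.12  1.36 -0.26]
((569.8756103515625, 156.45497131347656), (30.688798904418945, 35.61903381347656), 86.73809051513672) 0.10943960188911185
```

View pics/c11b.png

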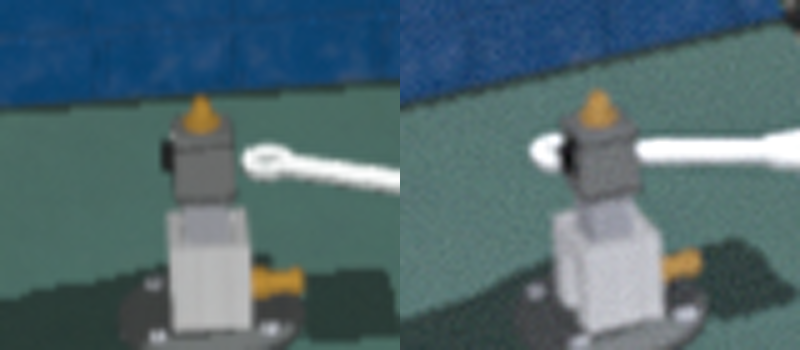

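View pics/w11.png

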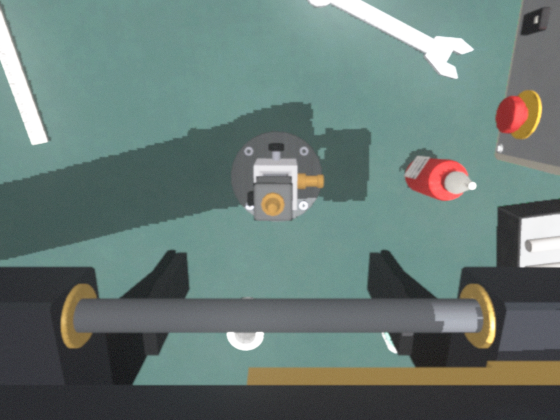

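View pics/scene11.png

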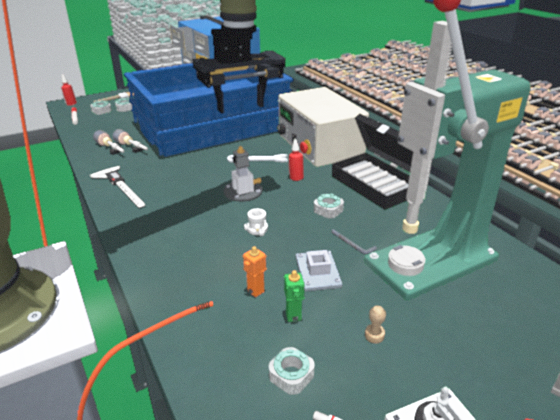

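The nozzle stands upright in the stand. The head plus button measures 35.6 mm along x, so the button is out, and the head top at about 0.110 m gives a foot height of about 23 mm, which agrees with the contact height. The other items look unmoved. I'll settle and hand in.

step_arm(rows=[[[0,0,0],[0,0,0],87],[[0,0,0],[0,0,0],87],[[0,0,0],[0,0,0],87]])

```text
time: 15.25
position: [0.5728, 0.1526, 0.2228]
tool_rot: [-2.26, -2.145, 0.022]
ft_force: [-0.3, 0.1, -0.0]
grip_width: 0.999
```

```bash
python3 -c "
from h import *
st();print(order.close_job())"
```

```text
t 15.25 p [0.5728 0.1526 0.2228] az -2.99 tilt [-0.028   0.0086] F [-0.28  0.11 -0.02] M [-0.13 -0.01  0.04] w 86.96 q7 [-0.7   0.23  0.48  1.61 -0.12  1.36 -0.26]
the job is handed in; nothing more can be done
None
```

The nozzle is in the air stand with its button out, and the job was handed in at 15.3 s of the 48 s allowed.

- **Removal:** I squeezed the nozzle with 35 N until the jaws read 29.8 mm (button flush). I then pulled it straight up with only about 2 N on the wrist, roughly its own weight, so the catch was not tugged.
- **Placing:** The stop came up 31 mm below the stand's mouth, within the 26–42 mm range. I pressed about 12–13 N on it for just over half a second, then let go and backed off.
- **Last checks:**
  - The head and button measured 35.6 mm along x, so the button has sprung out.
  - The head top at about 0.110 m puts the foot at about 23 mm, which agrees with the contact height.
  - The wrist force after release was near zero.
  - The other items look unmoved in the last picture.
- **Not tested or off:**
  - I did not test the lock by pulling on the nozzle.
  - The cameras disagreed by about 2 mm in x, which I corrected from the jaw view.
  - While pressing there was a side force of about 5 N, which was gone after release.

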